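# Dock the test-data drive

## Robot

A 6-joint arm with a two-finger parallel gripper is mounted at the origin on the work surface. World frame = base frame: x ahead of the robot, y to its left, z up, the work surface at z = 0. Lengths are in mm, angles in rad, forces in N, time in s.
With the tool pointing down it reaches from about 250 to 775 mm from the base axis. Payload 8.9 kg.
Tool frame: the origin (TCP) lies between the finger pads; the fingertips stand 8 mm ahead of it and the grasp point (between the pads) lies 11 mm behind it (robot.tip_reach is the distance from the TCP to the fingertips, in mm); z points along the fingers, y is the line along which they close (so a half turn about z gives the same grasp; the last joint's range is limited). The gripper opens to 85 mm and grips with 20 to 120 N. Pads are 22 mm wide; open, the fingers measure 114 mm over their backs; the gripper's body (76 mm by 85 mm) begins 54 mm behind the grasp point. The pads swing forward as they close: fully open they stand 13 mm farther back than shut.
Start: joints at [-0.139, 0.291, -0.153, 1.127, 0, 1.431], TCP at [524.999, 0.004, 239.305] pointing down, gripper open.
Joint ranges: [-2.52, 2.52], [-0.91, 1.74], [-1.3, 1.37], [-1.96, 2.02], [-1.52, 1.47], [-3.14, 3.14]. Speed limits (rad/s): [2.22, 2.22, 2.79, 3.14, 3.14, 3.14].

## Interface

Orientations are given as a 3x3 rotation matrix whose columns are the frame's x, y, z axes.
In Python, from rig import robot gives the robot as it stands. The module is installed in compiled form; this text tells all that it offers.
- The arm moves only by the shell command python3 -m handwheel 'ROWS' [FORCE]. ROWS is JSON, one flat list of numbers, 5 for each row, row after row: the closure, from -1 (fully open) to 1 (shut), so that 0 is half open, then the shift along the world's x, y, z scaled (see below), then the turn about the world's z scaled (see below). A call has exactly 5 rows; each row shifts and turns the commanded pose from where the row before left it; what a row does not reach is not made up. The controller multiplies each number of a shift by 20 mm and each number of a turn by 4 degrees. A row lasts 1/12 s, in which the tool goes at most 41.7 mm and 7.16 degrees, less where a joint would pass 70% of its speed; a pose out of reach is approached as far as the arm can. A call with a number of a shift or a turn outside -1 to 1 is refused whole. A call with a gripper value outside its range is refused whole. The fingers move at their own pace and stop on an object; FORCE is the grip in N (left out, the last holds). Time passes only in rows, so rows that do not move let the fingers close, or fill a call up. It gives the time, the measured TCP pose, the force, the opening and the grip force at its end, in the units of the state.
- robot.read_state(): the state, without advancing time (a new reading comes with each control period).
- robot.snapshot(name): name is "scene" or "side" or "wrist"; returns a dict with "image" (420x560x3 uint8, red, green, blue), "intrinsics" (3x3 intrinsics, pixels), "origin" and "orientation" of the camera in the world. Camera axes: x right, y up, looking along -z (the intrinsics and any distortion apply to the point x, -y, -z); pixel columns grow to the right and rows downward; lengths in mm; the calibration is good to about 2 mm. A picture is of the moment at which its call begins. There is no depth.
- robot.job_done(): hands the job in; it is judged then, once.
The state is a dict: "time": time; "joint_positions": joint angles; "qvel": joint speeds; "joint_efforts": joint torques, N m; "tool_pos": TCP position; "orientation": TCP orientation; "force": force on the tool from outside, world axes, zero at the start; "ft_torque": the same for the moment, N m; "gripper_width": opening from 0.0 (shut) to 1.0 (fully open); "grasp_force": force on a finger pad.
Only numpy, scipy, OpenCV 4.12 (cv2) and the standard library are available. Lean on these libraries where they do the work, as an engineer would, in place of code of your own. Each camera call takes 0.05 s, during which the arm holds its last target. There are 200 camera calls.

## Task

Take the disk drive with the orange tape out of the blue rack and lower it into the slot of the black docking station, label towards the station's front; feel for the slot if need be, and keep hold of the drive until it has passed the dust flap. Then press it fully home on the plug inside, gently and without forcing it, and let go. Leave the other drives, the screwdriver and the clamp where they are.

Things in the scene. Friction and masses are not known exactly. Their poses are not given: they have to be found in the camera images.
- drive_center (a point): Centre of the disk drive to be docked: metal slab 9.5 (x) x 70 (y) x 100 (z) mm, 85 to 145 g, standing on end in any of the rack's three places, plug edge down; this point is 50 mm above its lower edge. Orange tape over its top edge and across the top of its label. Paper label on its -x face, green circuit board on its +x face; z up along it
- rack: Blue plastic rack, fixed, 176 (x) x 104 (y) mm, origin on the table under its centre. Three drives stand in it along its x axis at -50, 0 and +50 mm, flat faces across x, all labels towards its -x. Its floor is 8 mm above the table, its fins reach to 34 mm (1.75 mm play around each drive); about 40 mm is free between neighbouring drives
- dock: Docking station: black housing, fixed, 96 (x) x 136 (y) x 64 (z) mm, origin on the table under its centre. Front = -x side, with green lamp strip; round power button on top at the front right (-x, -y). Its bay is covered by the grey frame with the slot. The drive goes in plug edge down, label to -x, axes parallel to the station's. More than 40 N between drive and station damages the drive
- drive_white_center (a point): Centre of a like drive with white tape, in the rack; leave alone
- drive_green_center (a point): Centre of a like drive with green tape, in the rack; leave alone
- screwdriver_grip (a point): Handle of a red screwdriver, 150 mm long, lying loose on the table beyond; leave alone
- clamp_center (a point): Small dark steel specimen clamp with a black thumbscrew, about 68 x 30 x 48 mm, standing loose on the table; this point is 24 mm up; leave alone
- drive_plug (a point): Middle of that drive's own plug, in its lower edge, 10 mm off its centre line towards its +y and 50 mm below its centre; in the station it must be on the station's +y side (label to the front)
- dock_top (a point): Point over the middle of the station, 68 mm above the table, level with the grey frame's top. It (56 x 126 mm) has the slot in its middle, 11.3 (x) x 71.8 (y) mm with a steep bevel (1.5 mm wide, 3.5 mm deep) round its mouth, parallel to the station. It is clipped in with play front to back: it sits, and stays, up to 9 mm off this point along x, differently each time (not tracked); along y it is central
- bay_floor (a point): Point over the middle of the bay's hard stop, inside, 22 mm above the table. Below the slot: first a sprung flap passed with 1 to 2 N, then a bevelled guide from 40 mm above the table, then the plug, resisting with roughly 8 N over the last 5 mm; it stays where pushed. A drive fully home has its lower edge at this height, 54 mm of it standing out; merely let down it stays 5 mm too high

How it is judged:
By the outcome, as a careful person would: the job done as asked, in the order asked, and still so for the second after the job is handed in, with the robot touching nothing.
It also fails if it takes over 67 s, if anything falls off the work surface, if the arm or the gripper's body presses on something with over 40 N, if the wrist force passes 120 N, or if a joint passes its speed limit or range.

## Working session

There is one attempt and no reset: what is moved stays moved. The work goes in short steps, Python scripts to look and compute and a shell command to move; the robot and the scene stay as the last step left them, time stands still between calls to the robot, and variables do not carry over. Pictures are saved under pics/ and viewed, at most 10 in all, crops included, and the job is handed in when it is done.

```bash
mkdir -p pics; cat > h.py <<'E'
import numpy as np, cv2, pickle
from rig import robot
def snap(n,f):
    s=robot.snapshot(n); cv2.imwrite('pics/'+f+'.png',s['image'][:,:,::-1]); pickle.dump(s,open('pics/'+f+'.pkl','wb')); return s
def load(f): return pickle.load(open('pics/'+f+'.pkl','rb'))
def ray(s,u,v):
    d=np.linalg.inv(s['intrinsics'])@[u,v,1]; d=np.array(s['orientation'])@[d[0],-d[1],-d[2]]; return np.array(s['origin']),d
def at(s,u,v,z):
    o,d=ray(s,u,v); return (o+d*(z-o[2])/d[2]).round(1)
def proj(s,p):
    c=np.array(s['orientation']).T@(np.array(p,float)-s['origin']); q=np.array(s['intrinsics'])@[c[0],-c[1],-c[2]]; return (q[:2]/q[2]).round(1)
E
python3 - <<'E'
from h import *
for n in ('scene','side'):
    s=snap(n,n); print(n,np.round(s['origin']),np.round(s['orientation'],2).tolist(),[k for k in s])
a=np.hstack([cv2.imread('pics/%s.png'%n) for n in('scene','side')]); print(a.shape)
E
```

```text
scene [ 988. -136.  532.] [[0.34, -0.64, 0.69], [0.94, 0.25, -0.23], [-0.02, 0.72, 0.69]] ['image', 'intrinsics', 'origin', 'orientation']
side [ 408. -482.  630.] [[0.96, 0.19, -0.19], [-0.27, 0.72, -0.64], [0.01, 0.67, 0.74]] ['image', 'intrinsics', 'origin', 'orientation']
(420, 1120, 3)
```

View pics/scene.png

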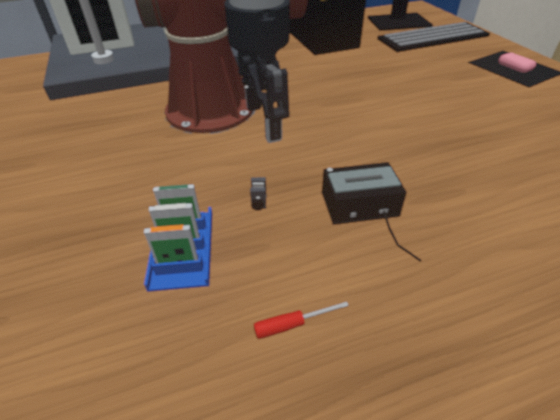

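View pics/side.png

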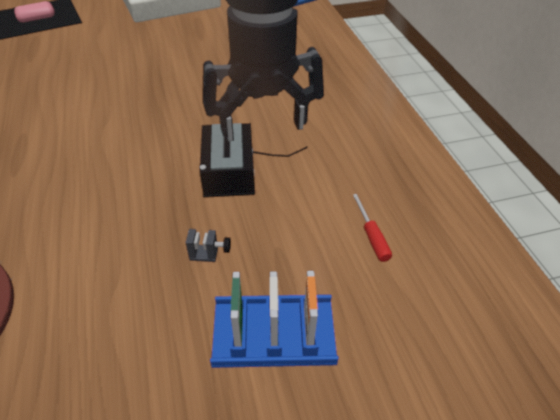

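The orange drive stands at the rack's far +x place (scene ≈(170,229), side ≈(312,295)). The dock is at scene ≈(363,190), side ≈(228,158). I'll enlarge both.

```bash
python3 - <<'E'
from h import *
def c(n,x,y,w,h,k): return cv2.resize(cv2.imread('pics/%s.png'%n)[y:y+h,x:x+w],None,fx=k,fy=k,interpolation=cv2.INTER_CUBIC)
# tiles of 100x75 *4 =400x300
t=[c('scene',130,180,100,75,4),c('scene',315,150,100,75,4),c('side',260,260,100,75,4),c('side',180,120,100,75,4)]
cv2.imwrite('pics/crop1.png',np.vstack([np.hstack(t[:2]),np.hstack(t[2:])]))
for n in('scene','side'):
    s=load(n);h=cv2.cvtColor(s['image'],cv2.COLOR_RGB2HSV)
    m=cv2.inRange(h,(108,180,90),(125,255,255)); m[:180]=0
    k=max(cv2.findContours(m,0,1)[0],key=cv2.contourArea); hull=cv2.convexHull(k)
    print(n,cv2.approxPolyDP(hull,4,True)[:,0].tolist())
    o=cv2.inRange(h,(8,180,200),(18,255,255)); ys,xs=np.where(o); k=(ys>200); print(xs[k].min(),xs[k].max(),ys[k].min(),ys[k].max(),k.sum())
E
```

```text
scene [[209, 227], [204, 283], [160, 285], [160, 276], [200, 230]]
152 180 226 230 82
side [[301, 301], [289, 356], [213, 357], [217, 299]]Traceback (most recent call last):
  File "<stdin>", line 11, in <module>
    return umr_minimum(a, axis, None, out, keepdims, initial, where)
ValueError: zero-size array to reduction operation minimum which has no identity
```

View pics/crop1.png

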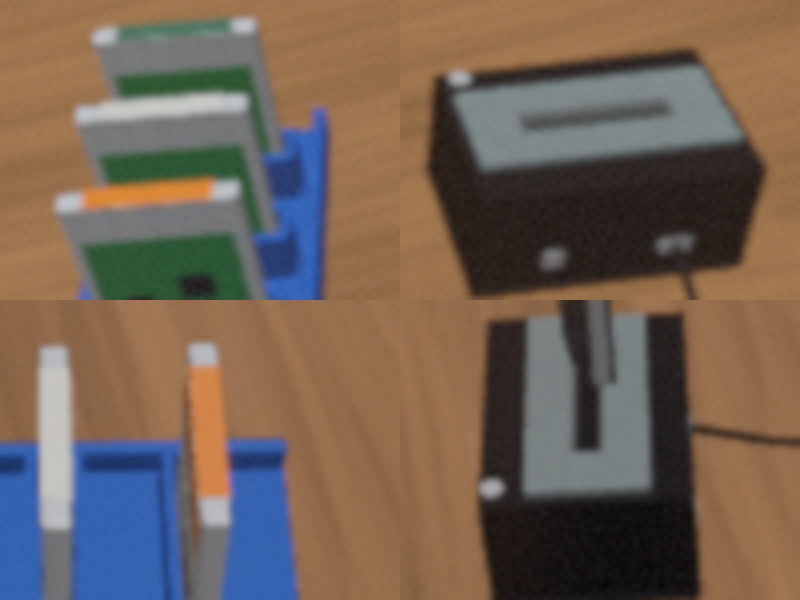

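The crop shows the orange drive's top edge (scene crop ends (60,202)–(240,189); side crop (202,344)–(216,525)) and the frame and slot corners clearly, e.g. frame (453,93),(703,64),(745,138),(482,172) in the scene view. Next I turn these into positions.

```bash
python3 - <<'E'
from h import *
S,D=load('scene'),load('side')
def P(s,ox,oy,x,y,z): return at(s,ox+(x+.5)/4-.5,oy+(y+.5)/4-.5,z)[:2]
print('drive scene',[P(S,130,180,x,y,108).tolist() for x,y in((60,202),(240,189),(62,195),(58,210),(240,181),(240,197))])
print('drive side',[P(D,260,260,x,y-300,108).tolist() for x,y in((189,345),(216,343),(202,526),(230,523))])
print('white side',[P(D,260,260,x,y-300,108).tolist() for x,y in((40,347),(68,346),(40,527),(72,527))])
print('frame scene',[P(S,315,150,x-400,y,68).tolist() for x,y in((453,93),(703,64),(745,138),(482,172))])
print('slot scene',[P(S,315,150,x-400,y,68).tolist() for x,y in((520,115),(667,100),(670,113),(526,131))])
print('frame side',[P(D,180,120,x-400,y-300,68).tolist() for x,y in((522,497),(652,490),(645,313),(527,317))])
print('slot side',[P(D,180,120,x-400,y-300,68).tolist() for x,y in((575,450),(600,450))])
print('housing scene z64',[P(S,315,150,x-400,y,64).tolist() for x,y in((437,77),(694,50),(764,167),(432,170+0))])
print('housing side z64',[P(D,180,120,x-400,y-300,64).tolist() for x,y in((480,507),(697,498),(682,315),(489,322))])
print('clamp',at(D,205,245,24),at(D,187,233,40),at(D,231,244,24))
E
```

```text
drive scene [[533.4, -201.2], [551.2, -134.6], [529.8, -200.2], [537.5, -202.4], [546.9, -133.8], [555.5, -135.3]]
drive side [[547.4, -136.8], [556.4, -138.4], [530.3, -203.5], [539.1, -204.8]]
white side [[498.7, -124.4], [507.9, -126.5], [481.3, -190.6], [490.9, -193.2]]
frame scene [[459.5, 146.7], [483.0, 272.4], [540.0, 260.0], [517.9, 134.2]]
slot scene [[486.6, 169.4], [501.7, 240.9], [511.0, 237.0], [498.5, 166.6]]
frame side [[460.6, 142.1], [516.7, 131.8], [541.2, 257.3], [485.3, 268.8]]
slot side [[489.1, 166.9], [499.9, 164.0]]
housing scene z64 [[440.3, 147.2], [466.8, 278.0], [557.3, 259.9], [504.2, 115.4]]
housing side z64 [[442.1, 144.9], [535.6, 126.0], [559.3, 256.4], [467.4, 275.0]]
clamp [424.8  11.5  24. ] [400.3  30.7  40. ] [466.2   2.4  24. ]
```

```bash
python3 - <<'E'
from h import *
s=robot.read_state();print(np.round(s['orientation'],3).tolist(),s['gripper_width'],s['force'],s['tool_pos'])
E
python3 -m handwheel '[0.3,0.18,-1,0,0, 0.3,0.18,-1,0,0, 0.3,0.18,-1,0,0, 0.3,0.18,-1,0,0, 0.3,0.18,-1,0,0]' 40
python3 -m handwheel '[0.3,0,-1,0,0, 0.3,0,-1,0,0, 0.3,0,-1,0,0, 0.3,0,-0.5,0,0, 0.3,0,0,0,0]'
python3 - <<'E'
from h import *
s=robot.read_state();print(np.round(s['orientation'],3).tolist(),s['gripper_width'],s['tool_pos'])
w=snap('wrist','w1');print(w['origin'],proj(w,[542.8,-169.5,108]))
E
```

```text
[[-0.0, 1.0, -0.001], [1.0, 0.0, 0.0], [0.0, -0.001, -1.0]] 1.0001069685440296 [ 0.75182267 -0.69864949 -0.70465878] [5.24642981e+02 6.29816206e-02 2.38831282e+02]
time: 0.52
tool_pos: [542.9, -100.8, 239.0]
orientation: [[-0.0, 1.0, -0.001], [1.0, 0.0, 0.0], [0.0, -0.001, -1.0]]
force: [0.5, 0.6, -0.3]
gripper_width: 0.348
grasp_force: 0.0
time: 0.93
tool_pos: [542.8, -171.6, 238.9]
orientation: [[0.002, 1.0, -0.001], [1.0, -0.002, -0.0], [-0.0, -0.001, -1.0]]
force: [-1.2, 0.6, -1.6]
gripper_width: 0.349
grasp_force: 0.0
[[0.002, 1.0, -0.001], [1.0, -0.002, -0.0], [-0.0, -0.001, -1.0]] 0.3493132828263911 [ 542.81988654 -171.64126536  238.86219283]
[542.38224763 -91.93563392 374.90674315] [277.7 190. ]
```

View pics/w1.png

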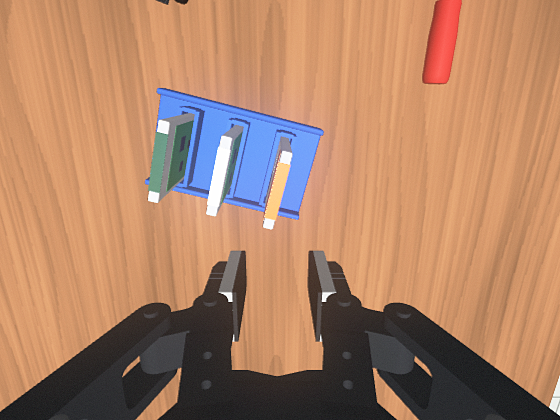

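The wrist view shows the orange tape centred at about (278,190), matching the projected estimate, between ends (287,152) and (268,228); the screwdriver is at the top right, well clear.

```bash
python3 - <<'E'
from h import *
w=load('w1');h=cv2.cvtColor(w['image'],cv2.COLOR_RGB2HSV)
m=cv2.inRange(h,(8,150,150),(22,255,255));m[:,:255]=0;m[:,300:]=0;m[:140]=0;m[235:]=0
n,l,st,c=cv2.connectedComponentsWithStats(m);i=1+st[1:,4].argmax();print(st[i],c[i],at(w,*c[i],108))
r=cv2.minAreaRect(np.argwhere(l==i)[:,::-1].astype(np.float32));b=cv2.boxPoints(r);print(r,[at(w,*p,108)[:2].tolist() for p in b])
a,b=at(w,287,153,108),at(w,268.5,227,108);print(a,b,(a+b)/2,np.degrees(np.arctan2(-(a-b)[0],(a-b)[1])))
E
```

```text
Traceback (most recent call last):
ValueError: attempt to get argmax of an empty sequence
```

```bash
python3 - <<'E'
from h import *
w=load('w1');h=cv2.cvtColor(w['image'],cv2.COLOR_RGB2HSV);print(h[190,278],h[260,350])
a,b=at(w,287,153,108),at(w,268.5,227,108);print(a,b,(a+b)/2,np.degrees(np.arctan2(-(a-b)[0],(a-b)[1])))
for p in((281,151),(292,152),(263,227),(274,229)): print(at(w,*p,108))
E
```

```text
[ 18 114 255] [ 13 124 222]
[ 550.4 -138.4  108. ] [ 534.8 -203.1  108. ] [ 542.6  -170.75  108.  ] -13.556005833587111
[ 545.5 -136.8  108. ]
[ 554.4 -137.6  108. ]
[ 530. -203.  108.]
[ 539.6 -204.9  108. ]
```

```bash
python3 -m handwheel '[0.3,0,0,-0.8,-0.71, 0.3,0,0,-0.8,-0.71, 0.3,0,0,-0.8,-0.71, 0.3,0,0,-0.8,-0.71, 0.3,0,0,-0.8,-0.71]'
python3 -m handwheel '[0.3,0,0,-0.9,0, 0.3,0,0,-0.9,0, 0.3,0,0,-0.9,0, 0.3,0,0,-0.9,0, 0.3,0,0,-0.8,0]'
python3 -m handwheel '[0.3,0,0,0,0, 0.3,0,0,0,0, 0.5,0,0,0,0, 0.7,0,0,0,0, 0.8,0,0,0,0]'
python3 -m handwheel '[0.9,0,0,0,0, 1,0,0,0,0, 1,0,0,0,0, 1,0,0,0,0, 1,0,0,0,0]'
```

```text
time: 1.4
tool_pos: [542.9, -168.4, 158.6]
orientation: [[0.247, 0.969, -0.0], [0.969, -0.247, 0.001], [0.0, -0.0, -1.0]]
force: [-0.8, 0.7, -0.6]
gripper_width: 0.353
grasp_force: 0.0
time: 1.82
tool_pos: [542.7, -168.3, 70.3]
orientation: [[0.244, 0.97, -0.001], [0.97, -0.244, 0.001], [0.001, -0.001, -1.0]]
force: [0.1, 0.1, -0.3]
gripper_width: 0.35
grasp_force: 0.0
time: 2.23
tool_pos: [543.2, -169.5, 71.7]
orientation: [[0.245, 0.97, 0.0], [0.97, -0.245, 0.0], [0.0, 0.0, -1.0]]
force: [-0.2, 0.7, 0.1]
gripper_width: 0.106
grasp_force: 29.3
time: 2.65
tool_pos: [543.2, -169.6, 71.7]
orientation: [[0.245, 0.969, 0.001], [0.969, -0.245, 0.001], [0.001, 0.0, -1.0]]
force: [-1.5, 3.9, 5.7]
gripper_width: 0.11
grasp_force: 41.1
```

```bash
python3 -m handwheel '[1,0,0,0.2,0, 1,0,0,0.4,0, 1,0,0,0.6,0, 1,0,0,0.8,0, 1,0,0,0.8,0]' 60
python3 -m handwheel '[1,0,0,0.8,0, 1,0,0,0.8,0, 1,0,0,0.8,0, 1,0,0,0.8,0, 1,0,0,0.5,0]'
python3 -m handwheel '[1,0,0.5,0,0.17, 1,-0.1,0.9,0,0.17, 1,-0.1,0.9,0,0.17, 1,-0.1,0.9,0,0.17, 1,-0.1,0.9,0,0.17]'
python3 -m handwheel '[1,-0.1,0.9,0,0, 1,-0.1,0.9,0,0, 1,-0.1,0.9,0,0, 1,-0.1,0.9,0,0, 1,-0.1,0.9,0,0]'
python3 -m handwheel '[1,-0.1,0.9,0,0, 1,-0.1,0.9,0,0, 1,-0.1,0.9,0,0, 1,-0.1,0.7,0,0, 1,-0.1,0.5,0,0]'
python3 -m handwheel '[1,-0.1,0.4,0,0, 1,-0.1,0.3,0,0, 1,-0.1,0.2,0,0, 1,-0.1,0.2,0,0, 1,-0.1,0.1,0,0]'
python3 -m handwheel '[1,0,0,0,0, 1,0,0,0,0, 1,0,0,0,0, 1,0,0,0,0, 1,0,0,0,0]'
python3 - <<'E'
from h import *
for n in('scene','side','wrist'): snap(n,n[0]+'2')
def c(n,x,y,w,h,k): return cv2.resize(cv2.imread('pics/%s.png'%n)[y:y+h,x:x+w],None,fx=k,fy=k,interpolation=cv2.INTER_CUBIC)
t=np.hstack([c('s2',180,40,160,200,2.5) ,c('w2',0,20,400,400,1.25)]) if 0 else None
E
python3 - <<'E'
from h import *
# scene and side share first letter: redo separately
snap('scene','sc2');snap('side','sd2')
def c(n,x,y,w,h,k): return cv2.resize(cv2.imread('pics/%s.png'%n)[y:y+h,x:x+w],None,fx=k,fy=k,interpolation=cv2.INTER_CUBIC)
cv2.imwrite('pics/crop2.png',np.hstack([c('sc2',290,50,130,180,3),c('sd2',150,20,130,180,3)]))
E
```

```text
time: 3.07
tool_pos: [542.7, -170.1, 128.1]
orientation: [[0.246, 0.969, -0.001], [0.969, -0.246, -0.0], [-0.0, -0.001, -1.0]]
force: [0.7, 0.4, -1.1]
gripper_width: 0.104
grasp_force: 58.8
time: 3.48
tool_pos: [543.4, -170.4, 203.4]
orientation: [[0.245, 0.969, 0.002], [0.969, -0.245, -0.001], [-0.001, 0.002, -1.0]]
force: [-0.6, -0.7, -0.6]
gripper_width: 0.103
grasp_force: 58.8
time: 3.9
tool_pos: [534.2, -86.5, 200.4]
orientation: [[0.186, 0.982, -0.001], [0.982, -0.186, 0.001], [0.0, -0.001, -1.0]]
force: [0.4, -0.2, -1.4]
gripper_width: 0.103
grasp_force: 58.8
time: 4.32
tool_pos: [524.1, 3.5, 200.4]
orientation: [[0.187, 0.982, -0.001], [0.982, -0.187, 0.0], [-0.0, -0.001, -1.0]]
force: [0.7, 0.4, -1.4]
gripper_width: 0.1
grasp_force: 58.8
time: 4.73
tool_pos: [514.0, 81.7, 200.5]
orientation: [[0.186, 0.983, -0.001], [0.983, -0.186, 0.0], [-0.0, -0.001, -1.0]]
force: [0.4, -0.0, -2.5]
gripper_width: 0.106
grasp_force: 58.8
time: 5.15
tool_pos: [504.8, 104.1, 201.2]
orientation: [[0.188, 0.982, -0.0], [0.982, -0.188, -0.0], [-0.0, -0.0, -1.0]]
force: [-0.7, 0.3, -1.7]
gripper_width: 0.105
grasp_force: 58.8
time: 5.57
tool_pos: [505.1, 103.8, 201.3]
orientation: [[0.188, 0.982, 0.0], [0.982, -0.188, -0.0], [-0.0, 0.0, -1.0]]
force: [0.5, -0.3, -1.1]
gripper_width: 0.1
grasp_force: 58.8
```

View pics/crop2.png

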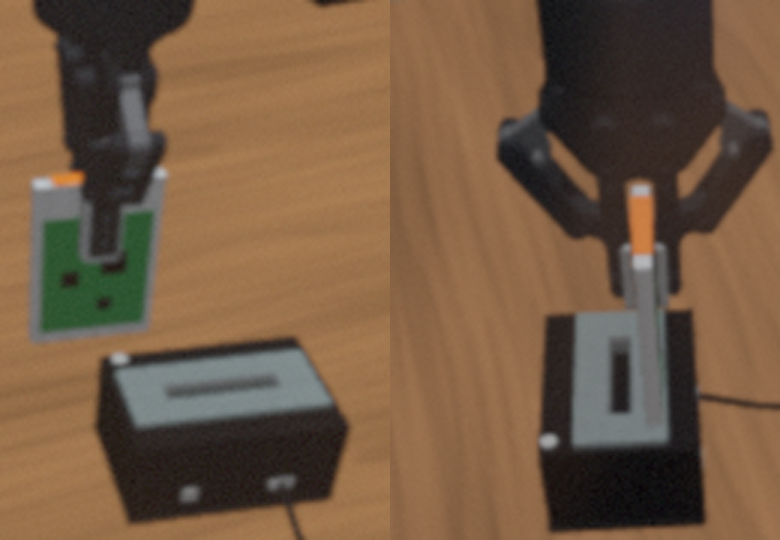

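View pics/w2.png

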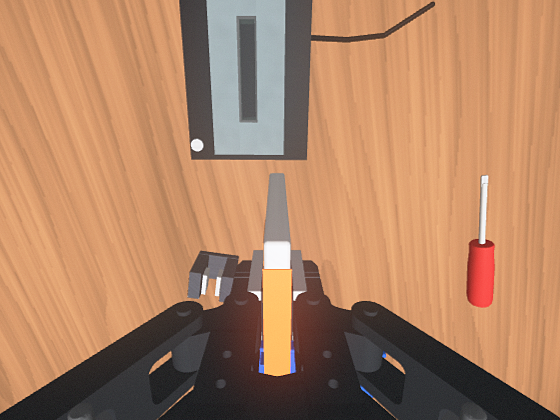

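The wrist view shows the slot at (238–258, 15–122), the held drive's +y edge from its top (263–290,243) to its lower end (271–284,174), clamp and screwdriver undisturbed; the drive hangs straight and needs to go +y and slightly −x.

```bash
python3 - <<'E'
from h import *
w=load('w2');st=robot.read_state();print(np.round(st['tool_pos'],1))
g=cv2.cvtColor(w['image'],cv2.COLOR_RGB2GRAY).astype(int)
for r in(40,70,100): print(r,g[r,180:320:1][50:85].tolist())
print('col',g[108:135,248].tolist()); print('col top',g[8:28,247].tolist())
print('drv',g[185,262:294].tolist(),g[248,256:298].tolist())
print('frame row70',g[70,205:225].tolist(),g[70,275:320].tolist())
for n,p,z in(('slotTL',(238,16),68),('TR',(255.5,16),68),('BL',(240,122),68),('BR',(257.5,122),68),('top+y L',(263,243),237.6),('R',(290,243),237.6),('bot L',(271,174),137.6),('bot R',(284,174),137.6)): print(n,at(w,*p,z))
E
```

```text
[505.  104.  201.3]
40 [177, 178, 180, 178, 179, 182, 186, 137, 121, 113, 89, 78, 82, 82, 83, 84, 82, 85, 83, 84, 82, 86, 85, 81, 94, 109, 157, 180, 183, 179, 180, 181, 180, 180, 177]
70 [178, 177, 177, 177, 179, 180, 182, 174, 132, 126, 104, 87, 81, 82, 85, 86, 84, 88, 85, 86, 87, 84, 84, 84, 81, 114, 125, 177, 182, 181, 183, 181, 179, 181, 182]
100 [179, 179, 178, 180, 182, 178, 182, 184, 176, 134, 126, 98, 88, 87, 81, 87, 84, 85, 86, 88, 89, 88, 85, 86, 85, 97, 112, 159, 183, 182, 179, 181, 177, 179, 179]
col [91, 87, 85, 86, 87, 90, 88, 88, 87, 95, 98, 99, 116, 123, 159, 187, 183, 184, 182, 182, 182, 183, 184, 185, 180, 183, 182]
col top [175, 173, 175, 179, 176, 176, 180, 178, 109, 118, 120, 98, 93, 95, 97, 94, 83, 82, 82, 85]
drv [174, 174, 172, 172, 170, 170, 151, 137, 138, 141, 144, 142, 142, 143, 143, 144, 141, 142, 140, 143, 139, 139, 136, 149, 167, 168, 160, 165, 168, 172, 171, 169] [183, 185, 181, 178, 180, 182, 185, 169, 229, 241, 246, 249, 250, 250, 250, 250, 250, 250, 250, 250, 250, 250, 250, 250, 250, 250, 250, 250, 251, 251, 251, 249, 247, 247, 181, 159, 162, 171, 173, 172, 169, 170]
frame row70 [77, 76, 77, 74, 62, 179, 186, 181, 183, 181, 181, 179, 182, 179, 183, 180, 182, 180, 178, 181] [179, 179, 179, 176, 177, 179, 180, 181, 188, 146, 94, 86, 86, 89, 89, 86, 91, 89, 90, 88, 87, 88, 87, 87, 85, 85, 88, 89, 88, 91, 87, 87, 88, 82, 94, 155, 151, 150, 153, 155, 161, 163, 165, 171, 173]
slotTL [501.7 239.1  68. ]
TR [514.1 236.7  68. ]
BL [486.6 165.8  68. ]
BR [500.2 163.2  68. ]
top+y L [506.1 136.6 237.6]
R [514.9 134.9 237.6]
bot L [506.9 135.8 137.6]
bot R [514.8 134.3 137.6]
```

```bash
python3 - <<'E'
from h import *
w=load('w2')
a=at(w,245.85,15.8,68);b=at(w,248.45,122.2,68);c=(a+b)/2;d=a-b
print('slot',c,d,np.hypot(*d[:2]),'yaw',np.degrees(np.arctan2(-d[0],d[1])))
print('widths',at(w,237.2,40,68),at(w,256.3,40,68))
print('frame x',at(w,209.5,70,68),at(w,284.5,70,68),'house',at(w,310,70,64))
for p,z in(((276.5,243),237.6),((277.3,174),137.6),((267.5,185),153),((285.5,185),153)):print(at(w,*p,z))
o=np.array(robot.read_state()['orientation'])[:,0];print(o,np.degrees(np.arctan2(-o[0],o[1])))
E
```

```text
slot [500.2 201.3  68. ] [14.2 73.8  0. ] 75.15370915663442 yaw -10.891286003228451
widths [497.6 223.8  68. ] [511.4 221.2  68. ]
frame x [472.4 207.7  68. ] [528.2 197.   68. ] house [547.5 193.6  64. ]
[510.5 135.7 237.6]
[510.8 135.1 137.6]
[504.7 133.4 153. ]
[514.9 131.5 153. ]
[ 1.87473459e-01  9.82269669e-01 -4.51872079e-06] -10.805374719039262
```

```bash
python3 -m handwheel '[1,-0.04,0.5,0,0, 1,-0.04,0.8,0,0, 1,-0.04,0.9,0,0, 1,-0.04,0.9,0,0, 1,-0.04,0.8,0,0]'
python3 -m handwheel '[1,0,0.6,0,0, 1,0,0.4,-0.4,0, 1,0,0.12,-0.6,0, 1,0,0,-0.6,0, 1,0,0,-0.6,0]'
python3 -m handwheel '[1,0,0,-0.4,0, 1,0,0,-0.2,0, 1,0,0,-0.1,0, 1,0,0,0,0, 1,0,0,0,0]'
python3 - <<'E'
from h import *
snap('wrist','w3');snap('scene','sc3');snap('side','sd3')
def c(n,x,y,w,h,k): return cv2.resize(cv2.imread('pics/%s.png'%n)[y:y+h,x:x+w],None,fx=k,fy=k,interpolation=cv2.INTER_CUBIC)
cv2.imwrite('pics/crop3.png',np.hstack([c('sc3',310,100,100,130,3),c('sd3',180,70,100,130,3),cv2.resize(c('w3',190,130,170,170,1),(200,200))[:0] if 0 else cv2.resize(c('w3',230,150,95,195,2),(190,390))]))
E
```

```text
time: 6.23
tool_pos: [500.7, 183.6, 201.3]
orientation: [[0.187, 0.982, 0.0], [0.982, -0.187, 0.0], [0.0, -0.0, -1.0]]
force: [-0.1, 0.3, -0.9]
gripper_width: 0.103
grasp_force: 58.8
time: 6.65
tool_pos: [500.8, 204.7, 156.2]
orientation: [[0.187, 0.982, -0.0], [0.982, -0.187, -0.0], [-0.0, -0.0, -1.0]]
force: [-0.0, 0.6, -2.0]
gripper_width: 0.102
grasp_force: 58.8
time: 7.07
tool_pos: [501.3, 204.4, 143.7]
orientation: [[0.188, 0.982, 0.001], [0.982, -0.188, 0.0], [0.0, 0.001, -1.0]]
force: [0.0, 0.1, -2.0]
gripper_width: 0.105
grasp_force: 58.8
```

View pics/crop3.png

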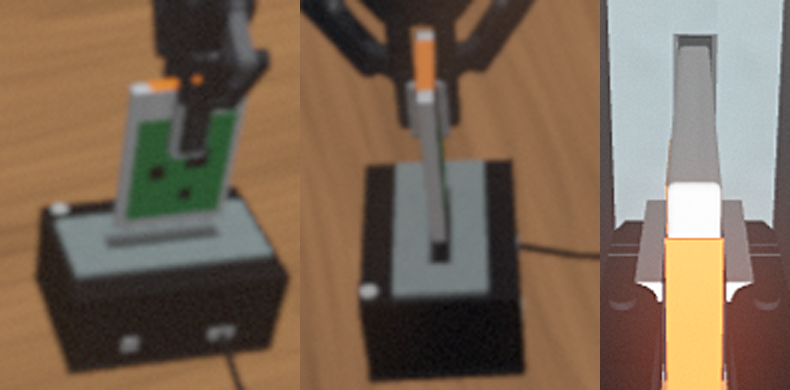

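The views show the drive right above the slot, aligned in yaw; in the wrist crop the slot mouth spans u≈266–289 with its far end at v≈168. I'll compute the residual offset.

```bash
python3 - <<'E'
from h import *
w=load('w3');g=cv2.cvtColor(w['image'],cv2.COLOR_RGB2GRAY).astype(int)
for r in(169,171,173,175,180,190):print(r,g[r,260:296].tolist())
print([g[r,278] for r in range(160,190)])
E
```

```text
169 [198, 197, 194, 196, 201, 204, 176, 138, 131, 96, 89, 91, 90, 91, 95, 95, 91, 93, 93, 93, 93, 91, 92, 96, 93, 89, 124, 124, 155, 196, 201, 199, 197, 197, 193, 197]
171 [198, 195, 198, 200, 199, 204, 176, 139, 155, 102, 88, 90, 88, 91, 87, 89, 92, 91, 88, 89, 90, 92, 94, 91, 87, 90, 125, 126, 156, 197, 199, 195, 196, 194, 195, 195]
173 [197, 195, 199, 197, 200, 202, 177, 141, 150, 101, 116, 124, 139, 142, 140, 144, 141, 140, 143, 142, 142, 143, 143, 123, 91, 88, 125, 126, 156, 197, 200, 195, 195, 198, 196, 198]
175 [200, 197, 200, 198, 198, 201, 175, 139, 134, 126, 141, 149, 152, 149, 151, 150, 150, 151, 151, 151, 150, 151, 149, 155, 126, 91, 125, 125, 155, 195, 198, 195, 197, 195, 195, 194]
180 [193, 194, 193, 193, 199, 198, 175, 138, 131, 142, 147, 149, 152, 151, 151, 153, 150, 150, 150, 154, 151, 150, 151, 152, 149, 117, 129, 121, 173, 200, 198, 196, 196, 194, 193, 194]
190 [194, 193, 195, 196, 196, 199, 173, 136, 138, 146, 150, 151, 150, 148, 154, 153, 153, 155, 153, 151, 150, 151, 147, 151, 148, 144, 129, 121, 171, 197, 197, 196, 198, 197, 196, 196]
[np.int64(191), np.int64(194), np.int64(195), np.int64(192), np.int64(195), np.int64(198), np.int64(197), np.int64(142), np.int64(73), np.int64(93), np.int64(93), np.int64(88), np.int64(96), np.int64(143), np.int64(154), np.int64(151), np.int64(148), np.int64(153), np.int64(149), np.int64(149), np.int64(150), np.int64(148), np.int64(151), np.int64(152), np.int64(149), np.int64(152), np.int64(153), np.int64(152), np.int64(154), np.int64(151)]
```

```bash
python3 - <<'E'
from h import *
w=load('w3');R=np.array(robot.read_state()['orientation']);ex=np.array([.982,-.188,0]);ey=np.array([.188,.982,0]);t=np.array(robot.read_state()['tool_pos'])
f=lambda u,v,z:((at(w,u,v,z)-t)@ex).round(2).item()
g=lambda u,v,z:((at(w,u,v,z)-t)@ey).round(2).item()
print('slot L R at 175',f(266,175,68),f(288.3,175,68),'far end y',g(277.2,167,68), 'at 190',f(266,190,68),f(288.1,190,68))
for z in(79,80,81):print('drive',f(268.8,175,z),f(284.3,175,z),'end',g(276.6,172.5,z))
print('drive top',f(263.8,246,180),f(290.8,246,180), 'end',g(277,241,180))
E
```

```text
slot L R at 175 -7.71 6.94 far end y 33.57 at 190 -7.79 6.97
drive -5.57 4.1 end 32.49
drive -5.53 4.04 end 32.69
drive -5.57 4.0 end 32.9
drive top -4.92 4.04 end 33.02
```

```bash
python3 - <<'E'
from h import *
w=load('sd3');ex=np.array([.982,-.188,0]);ey=np.array([.188,.982,0]);t=np.array(robot.read_state()['tool_pos'])
g=cv2.cvtColor(w['image'],cv2.COLOR_RGB2GRAY).astype(int)
print([g[r,226] for r in range(138,166)]);print(g[154,218:236].tolist(),g[146,216:236].tolist())
f=lambda u,v,z:[((at(w,u,v,z)-t)@e).round(2).item() for e in (ex,ey)]
print('slot near',f(226.5,157,68),'drive near',f(226,150,80))
E
```

```text
[np.int64(107), np.int64(110), np.int64(109), np.int64(109), np.int64(108), np.int64(108), np.int64(111), np.int64(109), np.int64(109), np.int64(109), np.int64(109), np.int64(102), np.int64(79), np.int64(48), np.int64(36), np.int64(28), np.int64(31), np.int64(30), np.int64(36), np.int64(73), np.int64(111), np.int64(124), np.int64(124), np.int64(123), np.int64(124), np.int64(124), np.int64(125), np.int64(124)]
[124, 122, 125, 123, 109, 84, 52, 36, 31, 31, 36, 57, 95, 117, 125, 125, 125, 125] [122, 123, 121, 123, 124, 120, 116, 110, 109, 108, 109, 104, 81, 68, 95, 117, 125, 125, 125, 123]
slot near [0.62, -39.23] drive near [0.66, -34.13]
```

```bash
python3 -m handwheel '[1,0,-0.04,0,0, 1,0,-0.045,0,0, 1,0,0,-0.15,0, 1,0,0,-0.15,0, 1,0,0,-0.1,0]'
python3 -m handwheel '[1,0,0,-0.05,0, 1,0,0,-0.05,0, 1,0,0,-0.05,0, 1,0,0,-0.05,0, 1,0,0,0,0]'
python3 -m handwheel '[1,0,0,-0.05,0, 1,0,0,-0.05,0, 1,0,0,-0.05,0, 1,0,0,0,0, 1,0,0,0,0]'
```

```text
time: 7.63
tool_pos: [500.8, 202.6, 134.8]
orientation: [[0.187, 0.982, -0.0], [0.982, -0.187, -0.0], [-0.0, -0.0, -1.0]]
force: [-0.3, 0.1, -1.7]
gripper_width: 0.101
grasp_force: 58.8
time: 8.05
tool_pos: [500.9, 202.7, 131.1]
orientation: [[0.187, 0.982, -0.0], [0.982, -0.187, -0.0], [-0.0, -0.0, -1.0]]
force: [0.2, 0.4, -0.8]
gripper_width: 0.1
grasp_force: 58.8
time: 8.47
tool_pos: [500.9, 202.7, 128.2]
orientation: [[0.187, 0.982, -0.0], [0.982, -0.187, -0.0], [-0.0, -0.0, -1.0]]
force: [0.2, 0.7, -0.7]
gripper_width: 0.103
grasp_force: 58.8
```

```bash
python3 -m handwheel '[1,0,0,-0.05,0, 1,0,0,-0.05,0, 1,0,0,-0.05,0, 1,0,0,-0.05,0, 1,0,0,0,0]'
python3 -m handwheel '[1,0,0,-0.05,0, 1,0,0,-0.05,0, 1,0,0,-0.05,0, 1,0,0,-0.05,0, 1,0,0,0,0]'
```

```text
time: 8.88
tool_pos: [500.9, 202.7, 124.1]
orientation: [[0.187, 0.982, -0.0], [0.982, -0.187, -0.0], [-0.0, -0.0, -1.0]]
force: [-0.2, 0.3, -1.5]
gripper_width: 0.103
grasp_force: 58.8
time: 9.3
tool_pos: [501.0, 202.7, 120.2]
orientation: [[0.187, 0.982, -0.0], [0.982, -0.187, 0.0], [0.0, -0.0, -1.0]]
force: [-1.7, 0.1, 0.5]
gripper_width: 0.101
grasp_force: 59.2
```

```bash
python3 -m handwheel '[1,0,0,-0.05,0, 1,0,0,-0.05,0, 1,0,0,-0.05,0, 1,0,0,-0.05,0, 1,0,0,0,0]'
python3 -m handwheel '[1,0,0,-0.05,0, 1,0,0,-0.05,0, 1,0,0,-0.05,0, 1,0,0,-0.05,0, 1,0,0,0,0]'
python3 -m handwheel '[1,0,0,-0.05,0, 1,0,0,-0.05,0, 1,0,0,-0.05,0, 1,0,0,-0.05,0, 1,0,0,0,0]'
```

```text
time: 9.72
tool_pos: [500.8, 202.8, 116.1]
orientation: [[0.187, 0.982, -0.0], [0.982, -0.187, 0.0], [0.0, -0.0, -1.0]]
force: [-0.6, 0.1, 0.8]
gripper_width: 0.104
grasp_force: 59.2
time: 10.13
tool_pos: [500.7, 202.7, 111.9]
orientation: [[0.187, 0.982, -0.001], [0.982, -0.187, -0.0], [-0.0, -0.001, -1.0]]
force: [-1.3, 0.3, -0.9]
gripper_width: 0.103
grasp_force: 59.0
time: 10.55
tool_pos: [500.8, 202.7, 108.0]
orientation: [[0.187, 0.982, -0.0], [0.982, -0.187, -0.0], [-0.0, -0.0, -1.0]]
force: [-0.9, 0.4, -0.7]
gripper_width: 0.102
grasp_force: 59.0
```

```bash
python3 -m handwheel '[1,0,0,-0.05,0, 1,0,0,-0.05,0, 1,0,0,-0.05,0, 1,0,0,-0.05,0, 1,0,0,0,0]'
python3 -m handwheel '[1,0,0,-0.05,0, 1,0,0,-0.05,0, 1,0,0,-0.05,0, 1,0,0,0,0, 1,0,0,0,0]'
```

```text
time: 10.97
tool_pos: [500.8, 202.7, 104.0]
orientation: [[0.187, 0.982, -0.0], [0.982, -0.187, -0.0], [-0.0, -0.0, -1.0]]
force: [-0.7, 0.3, -1.7]
gripper_width: 0.105
grasp_force: 58.9
time: 11.38
tool_pos: [500.8, 202.7, 101.1]
orientation: [[0.187, 0.982, -0.0], [0.982, -0.187, 0.0], [-0.0, -0.0, -1.0]]
force: [-1.5, -0.1, -2.1]
gripper_width: 0.107
grasp_force: 58.8
```

```bash
python3 -m handwheel '[1,0,0,-0.05,0, 1,0,0,-0.05,0, 1,0,0,-0.05,0, 1,0,0,-0.05,0, 1,0,0,0,0]'
python3 -m handwheel '[1,0,0,-0.05,0, 1,0,0,-0.05,0, 1,0,0,-0.05,0, 1,0,0,-0.05,0, 1,0,0,0,0]'
python3 -m handwheel '[1,0,0,-0.05,0, 1,0,0,-0.05,0, 1,0,0,0,0, 1,0,0,0,0, 1,0,0,0,0]'
```

```text
time: 11.8
tool_pos: [500.9, 202.7, 97.1]
orientation: [[0.187, 0.982, -0.0], [0.982, -0.187, -0.0], [-0.0, -0.0, -1.0]]
force: [-1.3, 0.4, -1.7]
gripper_width: 0.101
grasp_force: 58.8
time: 12.22
tool_pos: [500.9, 202.7, 93.1]
orientation: [[0.187, 0.982, -0.0], [0.982, -0.187, -0.0], [-0.0, -0.0, -1.0]]
force: [-2.0, 1.3, -1.6]
gripper_width: 0.102
grasp_force: 58.8
time: 12.63
tool_pos: [500.8, 202.7, 91.2]
orientation: [[0.187, 0.982, -0.0], [0.982, -0.187, 0.0], [-0.0, -0.0, -1.0]]
force: [-1.5, 0.9, -0.9]
gripper_width: 0.106
grasp_force: 58.8
```

```bash
python3 -m handwheel '[1,0,0,-0.05,0, 1,0,0,-0.05,0, 1,0,0,0,0, 1,0,0,0,0, 1,0,0,0,0]'
python3 -m handwheel '[1,0,0,-0.05,0, 1,0,0,-0.05,0, 1,0,0,0,0, 1,0,0,0,0, 1,0,0,0,0]'
```

```text
time: 13.05
tool_pos: [501.1, 202.7, 89.6]
orientation: [[0.187, 0.982, 0.0], [0.982, -0.187, 0.0], [0.0, 0.0, -1.0]]
force: [-2.6, -0.9, 5.4]
gripper_width: 0.103
grasp_force: 59.7
time: 13.47
tool_pos: [501.1, 202.7, 87.5]
orientation: [[0.187, 0.982, 0.0], [0.982, -0.187, 0.0], [0.0, 0.0, -1.0]]
force: [-3.0, -0.0, 5.9]
gripper_width: 0.102
grasp_force: 59.9
```

Engaging with about 7–8 N. I'll continue in small steps until the hard stop is felt.

```bash
python3 -m handwheel '[1,0,0,-0.05,0, 1,0,0,0,0, 1,0,0,0,0, 1,0,0,0,0, 1,0,0,0,0]'
python3 -m handwheel '[1,0,0,-0.03,0, 1,0,0,0,0, 1,0,0,0,0, 1,0,0,0,0, 1,0,0,0,0]'
```

```text
time: 13.88
tool_pos: [501.1, 202.7, 86.6]
orientation: [[0.187, 0.982, 0.0], [0.982, -0.187, 0.0], [0.0, 0.0, -1.0]]
force: [-2.2, 0.5, 5.1]
gripper_width: 0.104
grasp_force: 60.0
time: 14.3
tool_pos: [501.1, 202.7, 86.0]
orientation: [[0.187, 0.982, 0.0], [0.982, -0.187, 0.0], [0.0, 0.0, -1.0]]
force: [-4.9, -0.7, 6.1]
gripper_width: 0.106
grasp_force: 60.0
```

```bash
python3 -m handwheel '[1,0,0,-0.025,0, 1,0,0,0,0, 1,0,0,0,0, 1,0,0,0,0, 1,0,0,0,0]'
python3 -m handwheel '[1,0,0,-0.025,0, 1,0,0,0,0, 1,0,0,0,0, 1,0,0,0,0, 1,0,0,0,0]'
```

```text
time: 14.72
tool_pos: [501.1, 202.7, 85.7]
orientation: [[0.187, 0.982, 0.001], [0.982, -0.187, 0.0], [0.0, 0.001, -1.0]]
force: [-4.2, -0.1, 8.6]
gripper_width: 0.102
grasp_force: 60.4
time: 15.13
tool_pos: [501.2, 202.7, 85.7]
orientation: [[0.187, 0.982, 0.001], [0.982, -0.187, 0.0], [0.0, 0.001, -1.0]]
force: [-6.4, 0.0, 14.1]
gripper_width: 0.1
grasp_force: 61.3
```

```bash
python3 -m handwheel '[1,0,0,-0.025,0, 1,0,0,0,0, 1,0,0,0,0, 1,0,0,0,0, 1,0,0,0,0]'
python3 - <<'E'
from h import *
snap('side','sd4');snap('scene','sc4')
for n in('sd4','sc4'):
    s=load(n)
def c(n,x,y,w,h,k): return cv2.resize(cv2.imread('pics/%s.png'%n)[y:y+h,x:x+w],None,fx=k,fy=k,interpolation=cv2.INTER_CUBIC)
cv2.imwrite('pics/crop4.png',np.hstack([c('sc4',310,100,100,130,3),c('sd4',180,70,100,130,3)]))
E
```

```text
time: 15.55
tool_pos: [501.2, 202.7, 85.7]
orientation: [[0.187, 0.982, 0.001], [0.982, -0.187, 0.0], [0.0, 0.001, -1.0]]
force: [-7.1, -1.0, 20.5]
gripper_width: 0.101
grasp_force: 62.1
```

View pics/crop4.png

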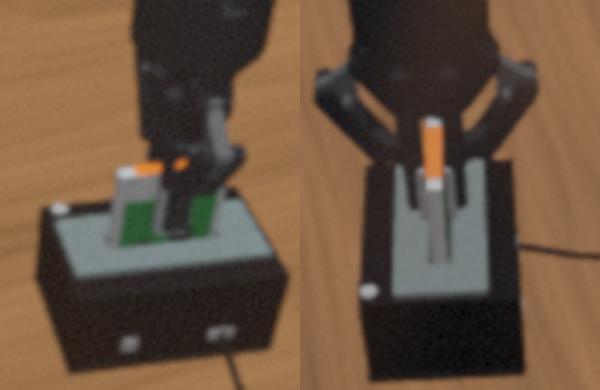

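The drive sits in the slot with about half its height out (top at crop (432,120), slot at (438,260)), and the force rises without travel: hard stop reached. I'll relieve the push, open and retreat.

```bash
python3 -m handwheel '[1,0,0,0.03,0, 1,0,0,0.025,0, 1,0,0,0,0, 1,0,0,0,0, 0.9,0,0,0,0]' 20
python3 -m handwheel '[0.7,0,0,0,0, 0.5,0,0,0,0, 0.4,0,0,0,0, 0.3,0,0,0,0, 0.3,0,0,0,0]'
python3 -m handwheel '[0.3,0,0,0.2,0, 0.3,0,0,0.5,0, 0.3,0,0,0.9,0, 0.3,0,0,1,0, 0.3,0,0,1,0]'
python3 -m handwheel '[0.3,0,0,0.9,0, 0.3,0,0,0.7,0, 0.3,0,0,0.4,0, 0.3,0,0,0,0, 0.3,0,0,0,0]'
python3 - <<'E'
from h import *
snap('scene','sc5');snap('side','sd5')
a=cv2.imread('pics/sc5.png')[90:380,120:430];b=cv2.imread('pics/sd5.png')[90:380,150:420]
cv2.imwrite('pics/fin.png',cv2.resize(np.hstack([a,b]),None,fx=1.37,fy=1.37,interpolation=cv2.INTER_CUBIC))
E
```

```text
time: 16.07
tool_pos: [501.1, 202.7, 85.7]
orientation: [[0.187, 0.982, 0.0], [0.982, -0.187, 0.0], [0.0, 0.0, -1.0]]
force: [-3.7, -0.5, 9.8]
gripper_width: 0.102
grasp_force: 60.3
time: 16.48
tool_pos: [501.1, 202.7, 85.2]
orientation: [[0.187, 0.982, 0.0], [0.982, -0.187, -0.0], [0.0, 0.0, -1.0]]
force: [-0.1, -0.3, -0.2]
gripper_width: 0.349
grasp_force: 0.0
time: 16.9
tool_pos: [500.9, 202.7, 158.9]
orientation: [[0.187, 0.982, 0.0], [0.982, -0.187, 0.0], [0.0, 0.0, -1.0]]
force: [0.2, 0.3, 0.6]
gripper_width: 0.351
grasp_force: 0.0
time: 17.32
tool_pos: [501.1, 202.7, 197.5]
orientation: [[0.187, 0.982, 0.001], [0.982, -0.187, 0.0], [0.0, 0.001, -1.0]]
force: [0.8, -0.4, 0.3]
gripper_width: 0.35
grasp_force: 0.0
```

View pics/fin.png

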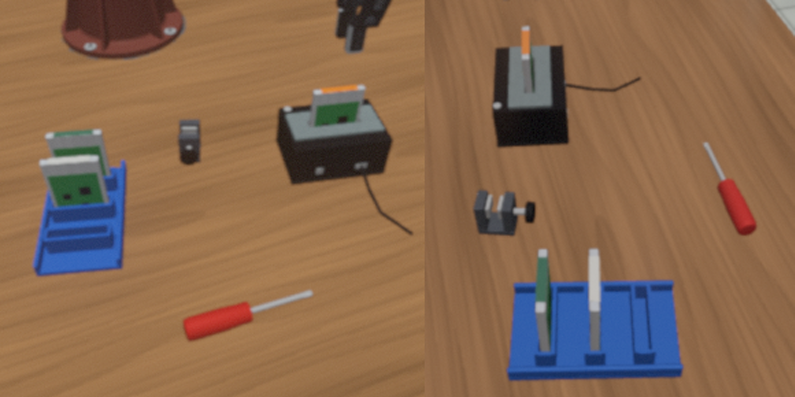

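The drive stands upright and fully home in the dock (left ≈(338,105), right ≈(526,60)). The other drives, clamp and screwdriver are where they were, and the gripper is clear.

```bash
python3 -c "
from rig import robot
print(robot.job_done())"
```

```text
the job is handed in; nothing more can be done
None
```

The orange-tape drive is docked label to the front and pressed home to the hard stop (wrist force peaked at about 21 N). I let go and handed the job in at about 17 s, with the other drives, clamp and screwdriver left untouched.

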